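# Open the sample-rack carrier and hold its gate wide

## Task

The loaded tube-rack carrier has to be emptied by a colleague: squeeze the red safety catch on its roof until its pin is drawn right back, then squeeze the blue catch on the gate and swing the gate out, past the click of its check detent, until it is wide open near its stop. The gate is sprung and creeps back as far as the detent if let go, so finish while still holding it wide open with the gripper. Do not squeeze the blue catch before the red one is drawn, let nothing else prop the gate, and leave the bottle, the cup and both tube racks undisturbed.

Things in the scene. Friction and masses are not known exactly. Their poses are not given: they have to be found in the camera images.
- carrier: Fixed tube-rack carrier: steel frame, wire-mesh walls, clear roof; 300 mm deep (x), 220 wide (y), roof top at 150 mm. Origin: centre of its underside, z up. The gate closes its -x end: hinge axis at x -162, y -103 mm, shut gate along y at x -162. Above the roof: catch tabs to 218 mm, folded handle to 166, hinge check by the hinge to 162, keeper at the gate's free edge to 165
- safety_catch (a joint): Red safety catch on the roof behind the gate: slide of its red trigger tab and pin, m. 0 = pin home through the gate's eye plate (starts at 0 to 0.003), 0.016 = stop, fully drawn; the pin leaves the eye at 0.013. Slides stiffly (about 4 N), has no spring, stays where it is left
- safety_squeeze (a point): Midway between the red catch's two upright tabs when fully drawn, 197 mm up; carrier axes. Black tab fixed, outer face at y -19 mm; red trigger's outer face at y +35 mm (pin home), +19 drawn: squeeze along y, gripper centred here. Tabs 8 mm thick, 22 wide in x, tops 21 mm above; black housing ends 28 mm below, the gate's steel eye plate (y +62 to +67) 27 mm below
- gate_catch (a joint): Blue catch on the gate's top: slide of its blue trigger tab and bolt, m. 0 = bolt out behind the keeper on the carrier's post, 0.016 = stop; clear of the keeper from 0.010. Sprung (4 N at 0, 12 N at 0.016), returns when let go: keep it squeezed until the gate stands beyond about 0.15 rad
- gate_squeeze (a point): Midway between the blue catch's tabs when fully squeezed; moves with the gate, 145 mm from the hinge axis, 197 mm up. y: hinge to free edge; x: into the carrier when shut. Black tab fixed to the gate, outer face at y -19 mm; blue trigger's outer face at y +35 released, +19 squeezed. Tabs 8 mm thick, 22 wide, tops 21 mm above; housing ends 32 mm below, eye plate (y -40 to -35) 27 mm below
- gate_swing (a joint): Gate's swing about its upright hinge, rad: 0 shut, 1.5 stop; grows counter-clockwise seen from above, swinging out to the carrier's -x side. A spring pulls it shut (0.06 N m at 0, 0.44 at 1.5). A ball detent must be pushed past at about 0.2 to 0.5 (up to 0.6 N m in all); let go beyond it, the gate returns and parks at about 0.7. Wide open: beyond 1.2
- gate_hinge (a point): Point on the gate's hinge axis, 197 mm above the bench; axes as the carrier's
- gate: The gate: steel wire on a 10 mm rod frame, reaching 198 mm from the hinge axis (212 with the bolt out), 11 to 145 mm above the bench, with the blue catch on top. Origin: on the hinge axis at bench level; axes as gate_squeeze
- loaded_rack: Tube rack standing in the carrier, 220 x 100 mm, 102 mm high with its tubes; origin: centre of its underside. Leave it alone
- wash_bottle: White wash bottle with green collar, 64 mm across, 200 mm high, spout reaching 45 mm out; origin: centre of its underside. Loose, leave it alone
- bench_rack: Small dark tube rack with capped tubes, 88 x 66 mm, 102 mm high; origin: centre of its underside. Loose, leave it alone
- specimen_cup: White specimen cup with yellow lid, 65 mm across, 71 mm high; origin: centre of its underside. Loose, leave it alone

How it is judged:
By the outcome, as a careful person would: the job done as asked, in the order asked, and still so for the second after the job is handed in, while the arm keeps its last pose, push and grip.
It also fails if it takes over 46 s, if anything falls off the work surface, if the arm or the gripper's body presses on something with over 40 N, if the wrist force passes 120 N, or if a joint passes its speed limit or range.

## Robot

A 6-joint arm with a two-finger parallel gripper is mounted at the origin on the work surface. World frame = base frame: x ahead of the robot, y to its left, z up, the work surface at z = 0. Lengths are in m, angles in rad, forces in N, time in s.
With the tool pointing down it reaches from about 0.225 to 0.875 m from the base axis. Payload 3.4 kg.
Tool frame: the origin (TCP) lies at the very end of the fingers, on their centre line; the grasp point (between the pads) lies manip.hold_point_z behind it (manip.hold_point_z is the distance from the TCP to the grasp point, in m); x points along the fingers, y is the direction in which the jaws open and shut, and the axes are right-handed (so a half turn about x gives the same grasp; the last joint's range is limited). The gripper opens to 85 mm and grips with 20 to 120 N. Pads are 22 mm wide; open, the fingers measure 114 mm over their backs; the gripper's body (76 mm by 85 mm) begins 54 mm behind the grasp point. The pads swing forward as they close: fully open they stand 13 mm farther back than shut.
Start: joints at [1.039, 0.276, 1.505, -0, 1.361, -0.121], TCP at [0.23, 0.527, 0.231] pointing down, gripper open.
Joint ranges: [-2.89, 2.89], [-0.75, 2.08], [0.22, 2.7], [-1.18, 4.32], [0.11, 2.71], [-2.7, 2.7]. Speed limits (rad/s): [2.57, 2.57, 3.14, 3.14, 3.14, 3.14].

## Interface

Orientations are given as a unit quaternion [w, x, y, z].
In Python, from rig import manip gives the robot as it stands.
- The arm moves only by the tool step_arm, never from a script. Its argument "targets" is a list of rows, each a list of 2 entries, a list of its own where there are three numbers: the shift along the tool's x, y, z in mm, then the turn about the tool's x in degrees. A call has 1 to 20 rows; each row is the pose to reach, as a shift and turn from the pose commanded when the call began, along the tool's axes at that moment; what a row does not reach only later rows make up. A row lasts 1/10 s, in which the tool goes at most 50 mm and 8.59 degrees, less where a joint would pass 70% of its speed; a pose out of reach is approached as far as the arm can. A call with a gripper value outside its range is refused whole. "grip" is the closure, from 0 (fully open) to 1 (shut), set as the call begins (left out, the last holds). The fingers move at their own pace and stop on an object; "grip_force" is the grip in N (left out, the last holds). Time passes only in rows, so rows that repeat a pose let the fingers close. It gives the time, the measured TCP pose, the force and the opening at its end, in the units of the state.
- manip.get_state(): the state, without advancing time (a new reading comes with each control period).
- manip.get_image(name): name is "scene" or "side" or "wrist"; returns a dict with "image" (480x640x3 uint8, red, green, blue), "fx", "fy", "cx", "cy" (pixels), "distortion" ([k1, k2, p1, p2, k3] as OpenCV has them; the pictures are not rectified), "pose" (4x4, takes a point from camera to world coordinates). Camera axes: x right, y down, z forward; pixel columns grow to the right and rows downward; lengths in m; the calibration is good to about 2 mm. A picture is of the moment at which its call begins. There is no depth.
- manip.sign_off(): hands the job in, once; it reports no verdict.
Trained networks look in a picture, given as the dict that the camera call returned (one of the last four; its "shot" number tells which), for a name from the list of things; names that differ only in an ending like _2 or _b are one class to them, and where a whole thing is asked for, a point or a joint stands for the part that bears it (a point fixed in the world has none). Each returns a list of dicts, best first, with "confidence" (0 to 1); they miss things now and then, are a little off and sometimes report something else, mostly with a low value. They report only what shows in the picture. A call takes as long as a camera call.
- manip.search_frame(picture, thing): "xyz" ([x, y, z] in m, in world coordinates, good to about 4 mm: the middle of the surface that is visible of it).
- manip.regions_of(picture, thing): "region" (480x640 bool, what is visible of it).
The state is a dict: "clock": time; "qpos": joint angles; "qd": joint speeds; "effort": joint torques, N m; "position": TCP position; "ee_rot": TCP orientation; "contact_force": force on the tool from outside, world axes, zero at the start; "moment": the same for the moment, N m; "width": finger opening in m.
Only numpy, scipy, OpenCV 4.12 (cv2) and the standard library are available. Lean on these libraries where they do the work, as an engineer would, in place of code of your own. Each camera call takes 0.05 s, during which the arm holds its last target.

## Working session

There is one attempt and no reset: what is moved stays moved. The work goes in short steps, Python scripts to look and compute and a tool call to move; the robot and the scene stay as the last step left them, time stands still between calls to the robot, and variables do not carry over. Pictures are saved under pics/ and viewed, and the job is handed in when it is done.

Besides the shell and the picture viewer there is one more tool, called after "Emit:" by a JSON object that holds its "method" and its "body", one argument or row to a line. step_arm: Moves the arm, as the interface text tells. Its arguments: {"type":"object","properties":{"targets":{"type":"array"},"grip":{"type":"number"},"grip_force":{"type":"number"}},"required":["targets"]}

```bash
mkdir -p pics; ls
python3 - <<'E'
from rig import manip
import cv2, numpy as np
s=manip.get_state(); print({k:(np.round(v,3).tolist() if k!='x' else v) for k,v in s.items()})
print(manip.hold_point_z)
for n in ["scene","side","wrist"]:
    p=manip.get_image(n); cv2.imwrite(f"pics/{n}0.png",p["image"][:,:,::-1])
    print(n,np.round(p["pose"],3).tolist(),p["fx"],p["distortion"])
    for t in ["safety_catch","safety_squeeze","gate_catch","gate_squeeze","gate_hinge","gate","carrier","wash_bottle","bench_rack","specimen_cup","loaded_rack"]:
        try:
            r=manip.search_frame(p,t); print(t,[(np.round(q["xyz"],3).tolist(),round(q["confidence"],2)) for q in r[:3]])
        except Exception as e: print(t,e)
E
```

```text
pics
{'clock': 0.0, 'qpos': [1.039, 0.277, 1.506, -0.0, 1.361, -0.121], 'qd': [0.002, 0.001, 0.001, 0.001, -0.001, 0.002], 'effort': [-0.001, -41.678, -24.58, -0.0, 0.011, 0.0], 'position': [0.229, 0.527, 0.23], 'ee_rot': [0.692, 0.144, 0.692, -0.145], 'contact_force': [0.695, -0.056, -0.905], 'moment': [0.008, 0.023, -0.013], 'width': 0.086}
0.0187
scene [[-0.593, 0.639, -0.49, 1.09], [0.805, 0.475, -0.355, 0.38], [0.006, -0.604, -0.797, 1.037], [0.0, 0.0, 0.0, 1.0]] 489.7720347926993 [-0.11766212  0.          0.          0.          0.        ]
safety_catch [([0.547, 0.136, 0.193], 0.74), ([0.581, 0.261, 0.149], 0.19)]
safety_squeeze [([0.576, 0.26, 0.147], 0.74)]
gate_catch [([0.439, 0.122, 0.189], 0.55)]
gate_squeeze [([0.495, 0.112, 0.165], 0.7)]
gate_hinge [([0.58, 0.258, 0.145], 0.86)]
gate [([0.495, 0.109, 0.167], 0.68)]
carrier [([0.582, 0.263, 0.153], 0.98)]
wash_bottle [([0.565, -0.327, 0.1], 0.65)]
bench_rack [([0.696, -0.333, 0.06], 0.59)]
specimen_cup [([0.43, -0.304, 0.07], 0.89)]
loaded_rack [([0.578, 0.259, 0.149], 0.47)]
side [[0.991, -0.071, 0.115, 0.418], [-0.135,
[... 525 characters left out ...]
, 0.138, 0.154], 0.89), ([0.541, 0.173, 0.046], 0.22)]
wash_bottle [([0.493, 0.101, 0.114], 0.7)]
bench_rack [([0.671, -0.358, 0.056], 0.73)]
specimen_cup [([0.418, -0.338, 0.071], 0.77)]
loaded_rack [([0.541, 0.175, 0.044], 0.67)]
wrist [[0.399, 0.877, 0.269, 0.162], [0.917, -0.382, -0.117, 0.557], [0.0, 0.293, -0.956, 0.373], [0.0, 0.0, 0.0, 1.0]] 384.8874579811458 [-0.00559766  0.          0.          0.          0.        ]
safety_catch []
safety_squeeze [([0.427, 0.169, 0.01], 0.36)]
gate_catch []
gate_squeeze []
gate_hinge [([0.426, 0.173, 0.012], 0.88)]
gate []
carrier [([0.43, 0.172, 0.012], 0.8)]
wash_bottle []
bench_rack []
specimen_cup [([0.43, 0.169, 0.012], 0.54)]
loaded_rack []
```

View pics/scene0.png

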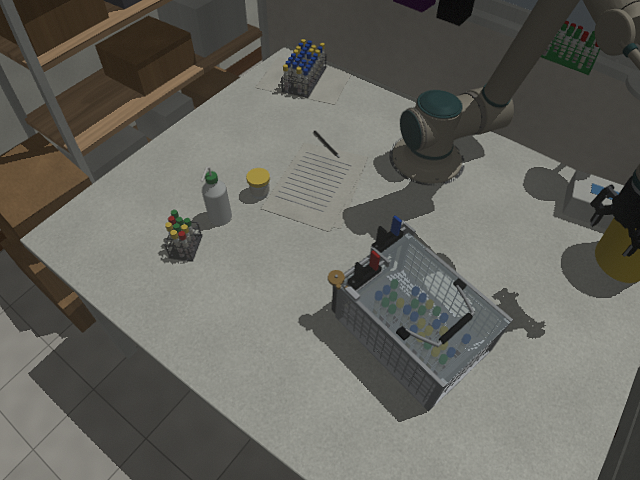

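View pics/side0.png

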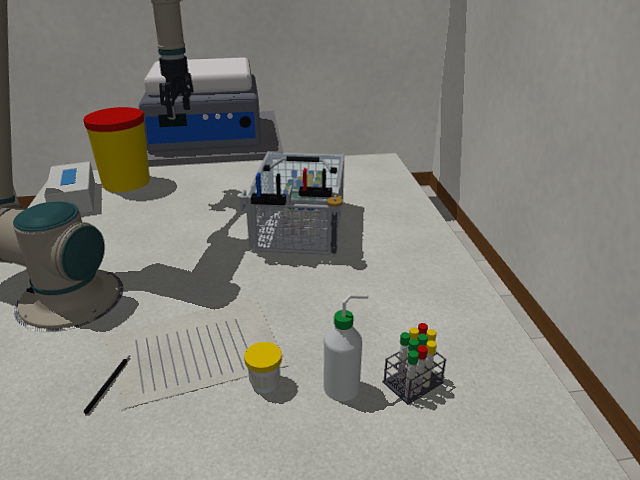

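Run:
```python
import cv2
a=cv2.imread("pics/scene0.png"); b=cv2.imread("pics/side0.png")
cv2.imwrite("pics/sc_z.png",cv2.resize(a[210:410,320:520],None,fx=3,fy=3,interpolation=cv2.INTER_CUBIC))
cv2.imwrite("pics/si_z.png",cv2.resize(b[145:265,235:355],None,fx=5,fy=5,interpolation=cv2.INTER_CUBIC))
```

```text
(no output)
```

View pics/sc_z.png

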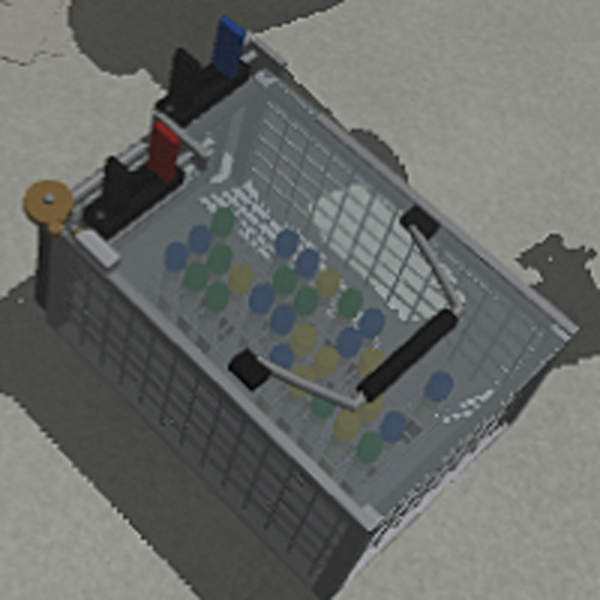

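View pics/si_z.png

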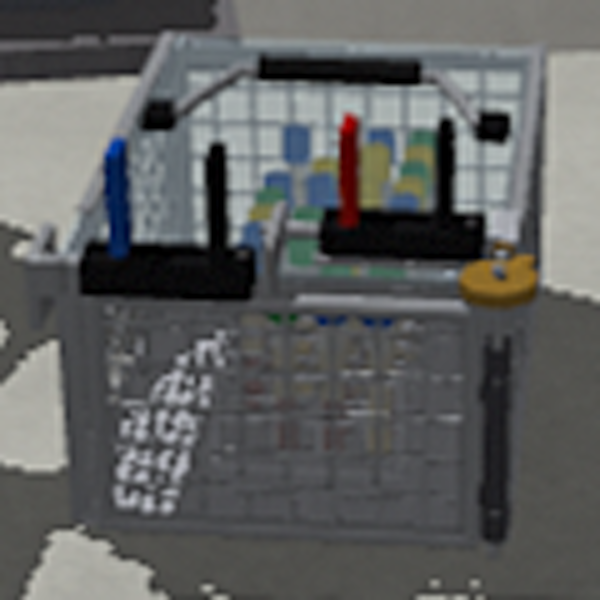

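View pics/wrist0.png

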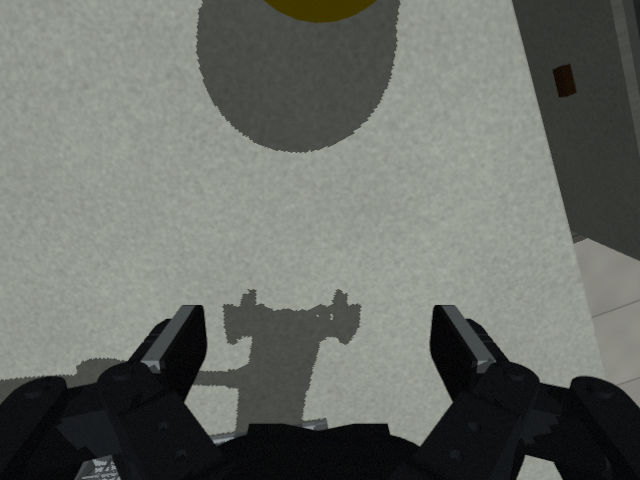

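```bash
cat > fit.py <<'E'
import numpy as np, cv2
def proj(P,p):
    T=np.linalg.inv(p["pose"]); K=np.array([[p["fx"],0,p["cx"]],[0,p["fy"],p["cy"]],[0,0,1.]])
    r,_=cv2.Rodrigues(T[:3,:3]); u,_=cv2.projectPoints(np.asarray(P,float).reshape(-1,1,3),r,T[:3,3],K,np.array(p["distortion"])); return u[:,0]
def c2w(P,c):
    x,y,t=c[:3]; R=np.array([[np.cos(t),-np.sin(t),0],[np.sin(t),np.cos(t),0],[0,0,1]])
    return np.asarray(P)@R.T+[x,y,0]
E
python3 - <<'E'
from rig import manip
from fit import *
from scipy.optimize import least_squares
sc=manip.get_image("scene"); si=manip.get_image("side")
def pts(c):
    xr,s=c[3],c[4]
    return c2w(np.array([[-.162,.073,.218],[-.162,.027,.218],[xr,-.029-s,.218],[xr,-.075,.218],[-.162,-.103,.162],[.15,.11,.15],[.15,-.11,.15]]),c)
a=np.array([[230,22],[182,52],[163,125],[112,160],[48,200],[578,328],[375,528]])/3+[320,210]-1/3
b=np.array([[117,141],[217,146],[350,117],[446,122],[500,276],[163,38],[545,48]])/5+[235,145]-.4
def res(c):
    P=pts(c); return np.r_[(proj(P,sc)-a).ravel(),(proj(P,si)-b).ravel(),(c[4]-.0015)/.0015]
o=least_squares(res,[.57,.26,1.57,-.1,.001],loss='soft_l1',f_scale=1)
c=o.x; print(c); r=res(c)[:-1].reshape(2,7,2); print(np.round(r,1).tolist())
np.save("c.npy",c)
print("red",c2w([[c[3],-.06,.197]],c),"blue",c2w([[-.162,.042,.197]],c),"hinge",c2w([[-.162,-.103,.197]],c))
E
```

```text
[ 5.44789372e-01  2.59413885e-01  1.34712898e+00 -1.29563898e-01
  1.04039401e-03]
[[[-0.0, 0.9], [1.2, 1.6], [-0.7, 0.7], [0.5, 0.8], [-0.1, -0.1], [-0.2, -0.5], [-1.4, 1.3]], [[-0.3, 1.6], [-0.3, 1.3], [-0.4, 2.2], [-0.2, 1.8], [-0.0, -0.5], [-1.1, 0.2], [-0.4, 0.3]]]
red [[0.57455661 0.11976892 0.197     ]] blue [[0.46790282 0.11076511 0.197     ]] hinge [[0.60929095 0.07860308 0.197     ]]
```

```bash
cat > go.py <<'E'
import numpy as np
from rig import manip
from scipy.spatial.transform import Rotation as Ro
def R():
    s=manip.get_state(); q=s["ee_rot"]; return Ro.from_quat([q[1],q[2],q[3],q[0]]).as_matrix(),np.array(s["position"])
def plan(p,yaw_deg):
    M,x=R(); y=np.degrees(np.arctan2(M[1,1],M[0,1]))
    d=(yaw_deg-y+180)%360-180
    print("pos",np.round(x,4),"yaw",round(y,2),"toolx",np.round(M[:,0],4),"-> shift mm",np.round(M.T@(np.array(p)-x)*1000,1),"turn",round(-d,2))
E
python3 -c "
from go import *
plan([.5746,.1198,.29],np.degrees(1.34713)-90)"
```

```text
pos [0.2296 0.5272 0.2313] yaw 66.46 toolx [ 1.e-04  1.e-04 -1.e+00] -> shift mm [ -58.7 -235.7  479. ] turn 79.28
```

Emit:
{"method": "step_arm", "body": {
  "targets": [
    [[-40,0,0],0],
    [[-59,-20,40],8],
    [[-59,-40,80],16],
    [[-59,-60,120],24],
    [[-59,-80,160],32],
    [[-59,-100,200],40],
    [[-59,-120,240],48],
    [[-59,-140,285],56],
    [[-59,-160,325],64],
    [[-59,-180,365],72],
    [[-59,-200,405],79],
    [[-59,-220,445],79.3],
    [[-59,-236,479],79.3],
    [[-59,-236,479],79.3],
    [[-59,-236,479],79.3]
  ],
  "grip": 0,
  "grip_force": 40
}}

```text
clock: 3.4
position: [0.5748, 0.1189, 0.2898]
ee_rot: [-0.44, -0.553, -0.441, 0.553]
contact_force: [-1.1, 0.1, -0.5]
width: 0.0855
```

```bash
cat > ov.py <<'E'
from go import *; from fit import *
import sys
c=np.load("c.npy"); n=sys.argv[1]
p=manip.get_image(sys.argv[2] if len(sys.argv)>2 else "wrist"); im=p["image"][:,:,::-1].copy()
cv2.imwrite(f"pics/{n}raw.png",im)
xr,s=c[3],c[4]
def box(x,y0,y1,col):
    P=c2w([[x-.011,y0,.218],[x+.011,y0,.218],[x+.011,y1,.218],[x-.011,y1,.218]],c)
    cv2.polylines(im,[proj(P,p).round().astype(int)],True,col,1)
box(-.162,.069,.077,(255,255,0));box(-.162,.023,.031,(0,255,0));box(xr,-.033-s,-.025-s,(0,255,255));box(xr,-.079,-.071,(0,255,0))
cv2.imwrite(f"pics/{n}.png",im)
plan(c2w([[xr,-.06,.29]],c)[0],np.degrees(c[2])-90)
st=manip.get_state(); print(st["clock"],st["qpos"].round(3),np.round(st["contact_force"],1),st["width"])
E
python3 ov.py w1
```

```text
pos [0.5741 0.1197 0.29  ] yaw -12.86 toolx [-1.1e-03  7.0e-04 -1.0e+00] -> shift mm [ 0.   0.4 -0.1] turn -0.05
3.45 [8.600e-02 2.680e-01 1.372e+00 1.000e-03 1.502e+00 3.110e-01] [-0.1  0.1  0.1] 0.0853782167871607
```

View pics/w1.png

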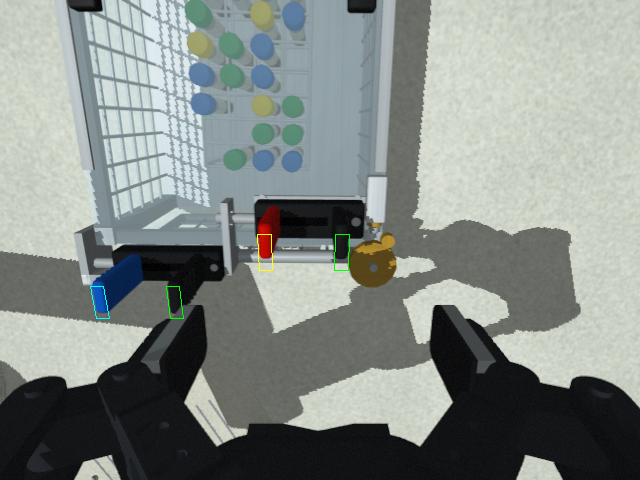

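Run:
```python
import cv2
for n in ["w1","w1raw"]:
    a=cv2.imread(f"pics/{n}.png"); cv2.imwrite(f"pics/{n}z.png",cv2.resize(a[190:330,80:405],None,fx=2.4,fy=2.4,interpolation=cv2.INTER_CUBIC))
```

```text
(no output)
```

View pics/w1z.png

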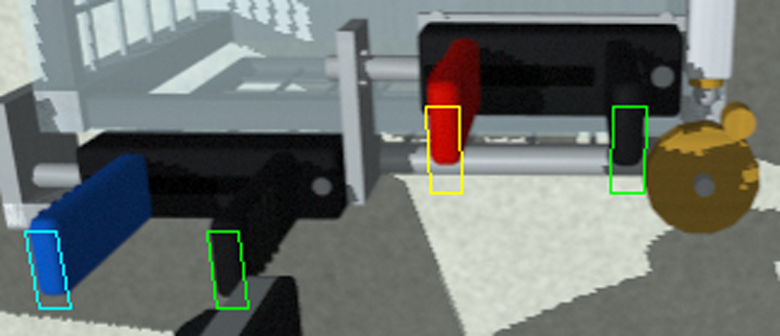

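View pics/w1rawz.png

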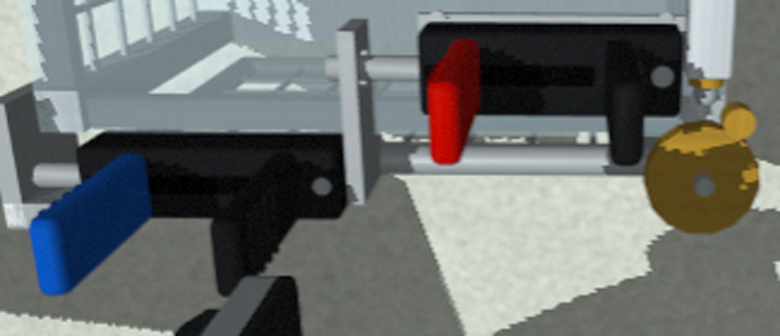

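```bash
python3 - <<'E'
from rig import manip
from fit import *
from scipy.optimize import least_squares
sc=manip.get_image("scene"); si=manip.get_image("side"); w=manip.get_image("wrist")
def pts(c):
    xr,s=c[3],c[4]
    return c2w(np.array([[-.162,.073,.218],[-.162,.027,.218],[xr,-.029-s,.218],[xr,-.075,.218],[-.162,-.103,.162],[.15,.11,.15],[.15,-.11,.15]]),c)
a=np.array([[230,22],[182,52],[163,125],[112,160],[48,200],[578,328],[375,528]])/3+[320,210]-1/3
b=np.array([[117,141],[217,146],[350,117],[446,122],[500,276],[163,38],[545,48]])/5+[235,145]-.4
d=np.array([[48,258],[228,257],[446,123],[627,125],[704,186]])/2.4+[80,190]-.3
mm=lambda n:dict(n)
def cams(c):return
def res(c):
    P=pts(c); r1=proj(P,sc)-a; r2=proj(P,si)-b; r3=proj(P[:5],w)-d
    # weight ~ mm: scene ~2.5mm/px, side ~2mm/px, wrist .6mm/px
    return np.r_[(r1*2.2).ravel(),(r2*2).ravel(),(r3*.55).ravel()*1.5,(c[4]-.0015)*700]
o=least_squares(res,np.load("c.npy"),loss='soft_l1',f_scale=2)
c=o.x; print(c); r=res(c); print(np.round(r,1).tolist())
print("wrist px",np.round(proj(pts(c)[:5],w)-d,1).tolist())
np.save("c.npy",c)
print("red",c2w([[c[3],-.06,.197]],c),"blue",c2w([[-.162,.042,.197]],c),"hinge",c2w([[-.162,-.103,.197]],c))
E
python3 ov.py w2; python3 -c "
import cv2
a=cv2.imread('pics/w2.png'); cv2.imwrite('pics/w2z.png',cv2.resize(a[190:330,80:405],None,fx=2.4,fy=2.4,interpolation=cv2.INTER_CUBIC))"
```

```text
[ 5.44759685e-01  2.60966530e-01  1.34502693e+00 -1.25061573e-01
  1.29247005e-03]
[1.7, 2.6, 4.3, 4.2, 3.2, 5.3, 6.0, 5.4, 1.3, 0.1, 1.1, -0.0, -1.8, 3.9, -1.0, 2.7, -1.1, 2.0, -0.6, 2.4, -0.7, 1.6, -0.6, -1.6, -2.1, -0.1, -0.9, 0.3, 0.7, 3.0, 0.4, 3.6, 0.6, 2.7, 1.3, 2.3, 0.9, 0.8, -0.1]
wrist px [[0.8, 3.6], [0.5, 4.4], [0.7, 3.3], [1.6, 2.8], [1.1, 1.0]]
red [[0.57524119 0.12564737 0.197     ]] blue [[0.46756083 0.1124797  0.197     ]] hinge [[0.60888105 0.08002054 0.197     ]]
pos [0.5738 0.1206 0.2906] yaw -12.74 toolx [ 2.e-04  3.e-04 -1.e+00] -> shift mm [ 0.6  0.3 -5.2] turn 0.19
3.65 [0.088 0.267 1.372 0.    1.502 0.311] [-0.3  0.2  0.4] 0.08546509328180998
```

View pics/w2z.png

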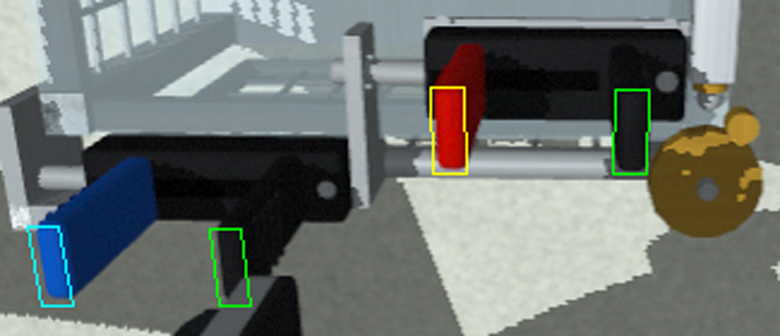

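Emit:
{"method": "step_arm", "body": {
  "targets": [
    [[0,1,-5],0],
    [[25,1,-5],0],
    [[50,1,-5],0],
    [[70,1,-5],0],
    [[90,1,-5],0],
    [[105,1,-5],0],
    [[110,1,-5],0],
    [[110,1,-5],0]
  ]
}}

```text
clock: 4.45
position: [0.5762, 0.1248, 0.1798]
ee_rot: [-0.441, -0.552, -0.441, 0.553]
contact_force: [0.7, 0.9, 0.9]
width: 0.0858
```

```bash
python3 ov.py w3; python3 ov.py s3 side; python3 -c "
import cv2
a=cv2.imread('pics/s3raw.png'); cv2.imwrite('pics/s3z.png',cv2.resize(a[125:265,225:365],None,fx=4,fy=4,interpolation=cv2.INTER_CUBIC))"
```

```text
pos [0.5768 0.1247 0.1807] yaw -12.8 toolx [ 5.e-04  2.e-04 -1.e+00] -> shift mm [-109.3   -1.7   -0.6] turn 0.13
4.5 [0.095 0.33  1.555 0.    1.257 0.318] [0.4 0.1 0.7] 0.08496111492701955
pos [0.5772 0.1246 0.1812] yaw -12.81 toolx [ 1.6e-03  3.0e-04 -1.0e+00] -> shift mm [-108.8   -2.    -0.6] turn 0.13
4.55 [0.095 0.329 1.554 0.    1.257 0.318] [ 0.1  0.2 -0.5] 0.08521198483969379
```

View pics/w3raw.png

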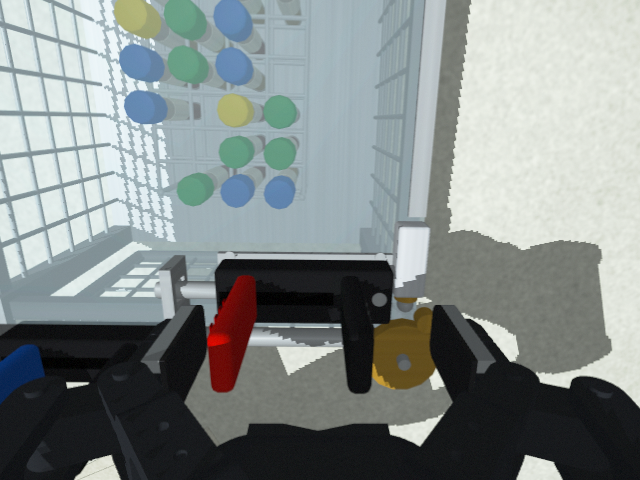

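View pics/s3z.png

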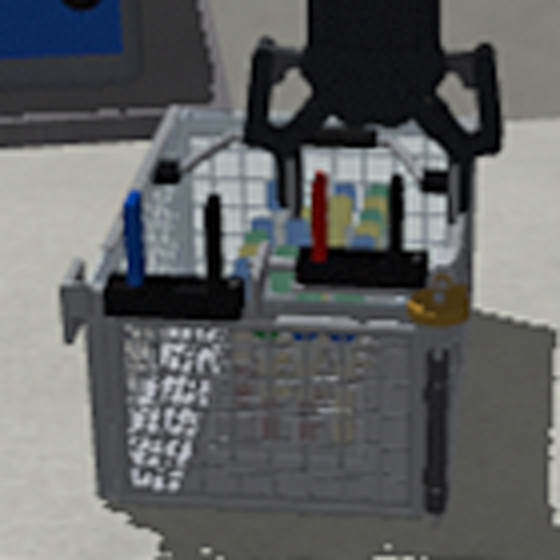

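Emit:
{"method": "step_arm", "body": {
  "targets": [
    [[0,0,0],0],
    [[0,0,0],0],
    [[0,0,0],0],
    [[0,0,0],0],
    [[0,0,0],0],
    [[0,0,0],0],
    [[0,0,0],0],
    [[0,0,0],0]
  ],
  "grip": 1,
  "grip_force": 40
}}

```text
clock: 5.35
position: [0.5752, 0.1245, 0.181]
ee_rot: [-0.44, -0.552, -0.442, 0.553]
contact_force: [-3.9, 1.2, 6.4]
width: 0.0361
```

```bash
python3 ov.py w4; python3 ov.py s4 side; python3 -c "
import cv2
a=cv2.imread('pics/s4raw.png'); cv2.imwrite('pics/s4z.png',cv2.resize(a[125:265,225:365],None,fx=4,fy=4,interpolation=cv2.INTER_CUBIC))"
```

```text
pos [0.5752 0.1246 0.1809] yaw -12.89 toolx [-0.0027  0.001  -1.    ] -> shift mm [-109.1   -0.5   -1.1] turn 0.04
5.4 [9.400e-02 3.290e-01 1.555e+00 1.000e-03 1.260e+00 3.190e-01] [-4.9  1.8  6.6] 0.036193543719233924
pos [0.5752 0.1245 0.1809] yaw -12.89 toolx [-0.0027  0.0011 -1.    ] -> shift mm [-109.1   -0.5   -1.1] turn 0.04
5.45 [9.400e-02 3.290e-01 1.555e+00 1.000e-03 1.260e+00 3.190e-01] [-4.4  1.1  5.8] 0.03632437855784295
```

View pics/w4raw.png

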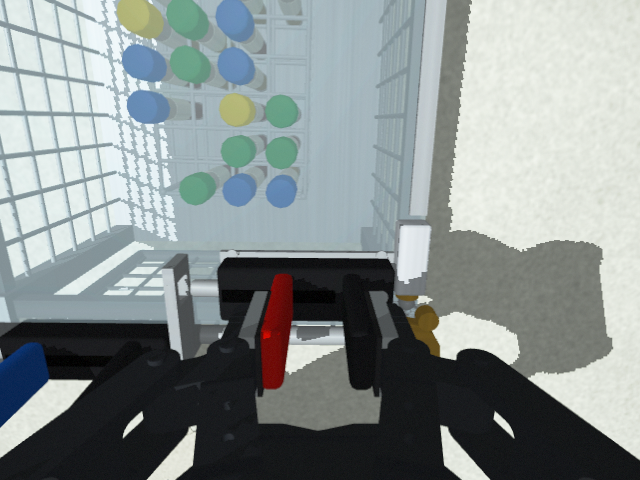

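View pics/s4z.png

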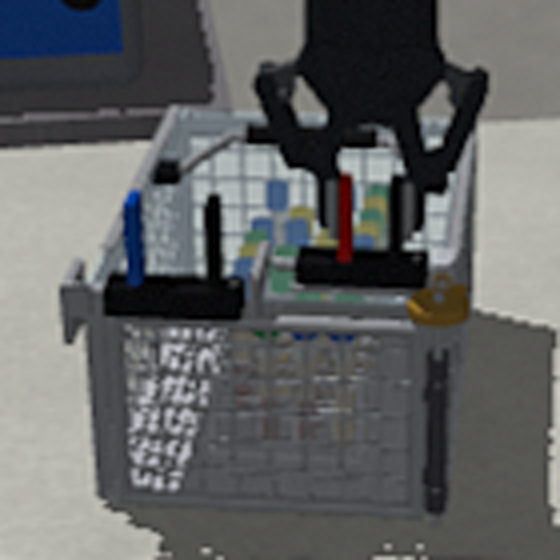

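```bash
python3 -c "
import cv2
a=cv2.imread('pics/w4raw.png'); cv2.imwrite('pics/w4z.png',cv2.resize(a[230:400,120:420],None,fx=2.6,fy=2.6,interpolation=cv2.INTER_CUBIC))"
```

```text
(no output)
```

View pics/w4z.png

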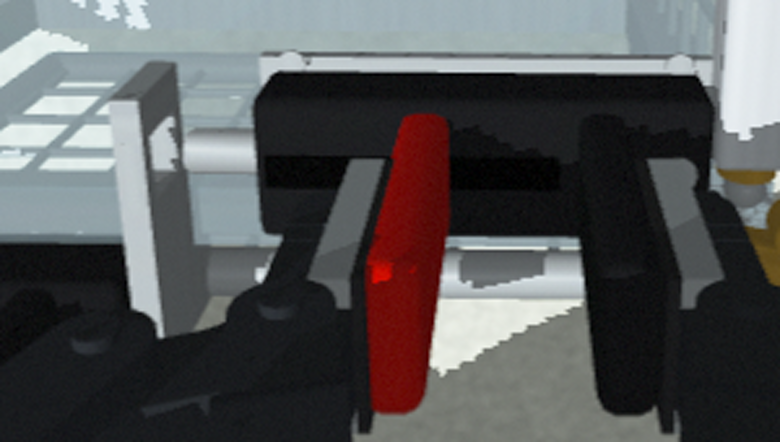

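Emit:
{"method": "step_arm", "body": {
  "targets": [
    [[0,0,0],0],
    [[0,0,0],0],
    [[0,0,0],0],
    [[0,0,0],0],
    [[-15,0,0],0],
    [[-45,0,0],0],
    [[-80,0,0],0],
    [[-100,-35,12],0],
    [[-100,-70,25],0],
    [[-100,-102,36],0],
    [[-100,-102,36],0],
    [[-100,-102,36],0]
  ],
  "grip": 0
}}

```text
clock: 6.65
position: [0.4694, 0.1117, 0.2809]
ee_rot: [0.441, 0.554, 0.44, -0.552]
contact_force: [-1.0, -0.2, 1.1]
width: 0.0854
```

```bash
python3 ov.py w5;python3 -c "
from go import *; from fit import *
c=np.load('c.npy'); plan(c2w([[-.162,.042,.18]],c)[0],np.degrees(c[2])-90)
import cv2
a=cv2.imread('pics/w5.png'); cv2.imwrite('pics/w5z.png',cv2.resize(a[190:400,190:520],None,fx=2.4,fy=2.4,interpolation=cv2.INTER_CUBIC))"
```

```text
pos [0.4702 0.1118 0.2807] yaw -12.84 toolx [ 2.3e-03  1.0e-04 -1.0e+00] -> shift mm [ -9.1  99.4 -36.9] turn 0.1
6.7 [ 0.089  0.109  1.599 -0.     1.431  0.313] [ 0.5 -0.4 -0.2] 0.08477598901809143
pos [0.4702 0.1118 0.2807] yaw -12.84 toolx [ 2.3e-03  1.0e-04 -1.0e+00] -> shift mm [ 1.007e+02 -2.900e+00 -1.000e-01] turn 0.1
```

View pics/w5z.png

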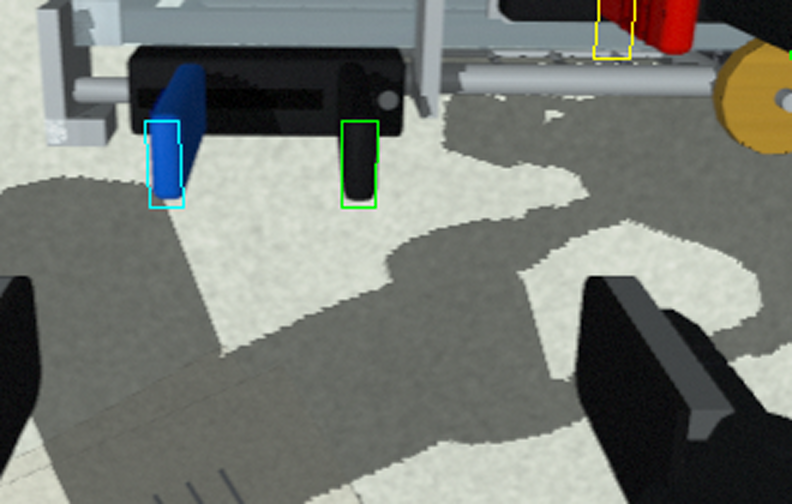

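Emit:
{"method": "step_arm", "body": {
  "targets": [
    [[0,-2,-1.5],0],
    [[25,-2,-1.5],0],
    [[50,-2,-1.5],0],
    [[70,-2,-1.5],0],
    [[90,-2,-1.5],0],
    [[101,-2,-1.5],0],
    [[101,-2,-1.5],0]
  ]
}}

```text
clock: 7.4
position: [0.4671, 0.1137, 0.1776]
ee_rot: [-0.44, -0.552, -0.442, 0.554]
contact_force: [-0.1, -0.6, 0.6]
width: 0.085
```

```bash
python3 ov.py w6
```

```text
pos [0.4679 0.1137 0.1788] yaw -12.84 toolx [-0.0013 -0.     -1.    ] -> shift mm [-111.3  101.9  -35.4] turn 0.1
7.45 [0.094 0.174 1.78  0.    1.188 0.318] [ 0.8 -0.7  0.3] 0.08547013771121116
```

View pics/w6raw.png

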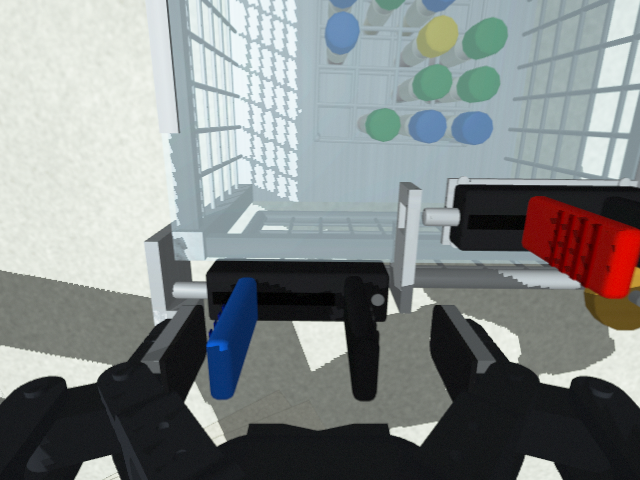

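Emit:
{"method": "step_arm", "body": {
  "targets": [
    [[0,1,0],0],
    [[0,1,0],0],
    [[0,1,0],0],
    [[0,1,0],0],
    [[0,1,0],0],
    [[0,1,0],0],
    [[0,1,0],0],
    [[0,1,0],0]
  ],
  "grip": 1,
  "grip_force": 50
}}

```text
clock: 8.25
position: [0.4679, 0.1135, 0.1807]
ee_rot: [-0.44, -0.553, -0.441, 0.553]
contact_force: [-0.6, -1.0, 6.5]
width: 0.0357
```

```bash
python3 ov.py w7
python3 - <<'E'
from go import *; from fit import *
c=np.load('c.npy'); h=c2w([[-.162,-.103,.197]],c)[0]
# arc in tool frame at start: tool y0 points to hinge; gate radius r; swing th ccw world
M,x=R(); v=x-h; v[2]=0; print("hinge rel tool",M.T@(-v)*1000)
r=145; 
import math
M0=M.copy()
for t in range(0,90,8):
    a=math.radians(t); Rz=Ro.from_euler('z',a).as_matrix()
    w=M0.T@(Rz@(-M0[:,1]*r)-(-M0[:,1]*r)); print(t,np.round(w,1), "turn",-t)
E
```

```text
pos [0.4678 0.1135 0.1807] yaw -12.89 toolx [-1.3e-03  6.0e-04 -1.0e+00] -> shift mm [-109.5  101.8  -35.8] turn 0.05
8.3 [9.300e-02 1.720e-01 1.778e+00 1.000e-03 1.193e+00 3.180e-01] [-0.3 -0.8  5.4] 0.03578384255112368
hinge rel tool [ -0.20138823 144.95689068   1.17575827]
0 [0. 0. 0.] turn 0
8 [-0.   1.4 20.2] turn -8
16 [-0.   5.6 40. ] turn -16
24 [-0.  12.5 59. ] turn -24
32 [-0.  22.  76.8] turn -32
40 [-0.1 33.9 93.2] turn -40
48 [-1.000e-01  4.800e+01  1.078e+02] turn -48
56 [-1.000e-01  6.390e+01  1.202e+02] turn -56
64 [-1.000e-01  8.140e+01  1.303e+02] turn -64
72 [ -0.2 100.2 137.9] turn -72
80 [ -0.2 119.8 142.8] turn -80
88 [ -0.2 139.9 144.9] turn -88
```

View pics/w7raw.png

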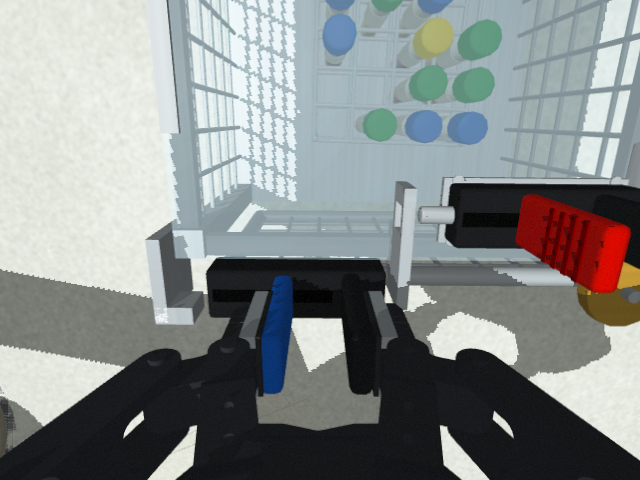

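Emit:
{"method": "step_arm", "body": {
  "targets": [
    [[0,0.4,10],-4],
    [[0,1.4,20.2],-8],
    [[0,3.2,30.1],-12],
    [[0,5.6,40],-16],
    [[0,8.7,49.6],-20],
    [[0,12.5,59],-24],
    [[0,12.5,59],-24]
  ]
}}

```text
clock: 9.0
position: [0.4662, 0.0525, 0.1807]
ee_rot: [0.546, 0.448, 0.547, -0.449]
contact_force: [-3.0, 3.0, 7.2]
width: 0.0359
```

```bash
cat > arc.py <<'E'
from go import *; from fit import *
import sys
c=np.load('c.npy'); h=c2w([[-.162,-.103,.197]],c)[0]
M,x=R(); print("hinge rel tool",np.round(M.T@(h-x)*1000,1)); s=manip.get_state(); print(s["clock"],np.round(M.T@s["contact_force"],1),np.round(s["moment"],2),s["width"],s["qpos"].round(2))
E
python3 arc.py; python3 ov.py s8 side; python3 ov.py w8
```

```text
hinge rel tool [-16.8 145.3   0.7]
9.0 [-7.2 -2.4 -3.5] [-0.13  1.88  0.24] 0.0358924859768165 [-0.04  0.16  1.8  -0.    1.19 -0.23]
pos [0.4661 0.0529 0.1806] yaw 11.16 toolx [-3.e-03  3.e-04 -1.e+00] -> shift mm [-109.7  120.9  -50.3] turn 24.1
9.05 [-0.036  0.155  1.8    0.     1.19  -0.23 ] [-2.8  2.6  7.4] 0.03610388370745748
pos [0.4661 0.0531 0.1807] yaw 11.15 toolx [-2.9e-03  3.0e-04 -1.0e+00] -> shift mm [-109.6  120.8  -50.2] turn 24.08
9.1 [-0.035  0.155  1.8    0.     1.19  -0.23 ] [-3.3  1.9  7.5] 0.03590434531146867
```

View pics/s8raw.png

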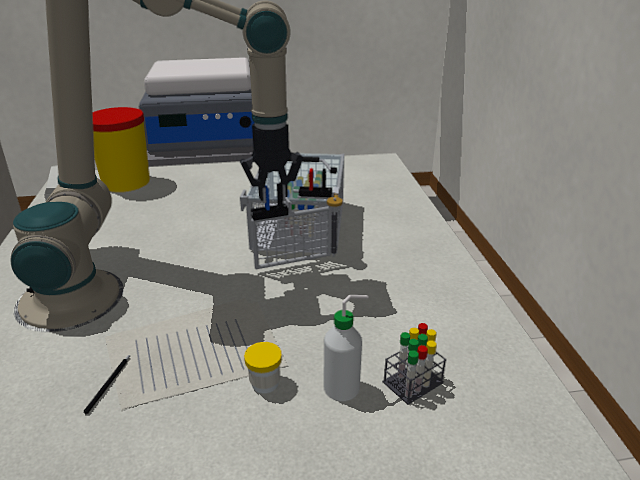

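View pics/w8raw.png

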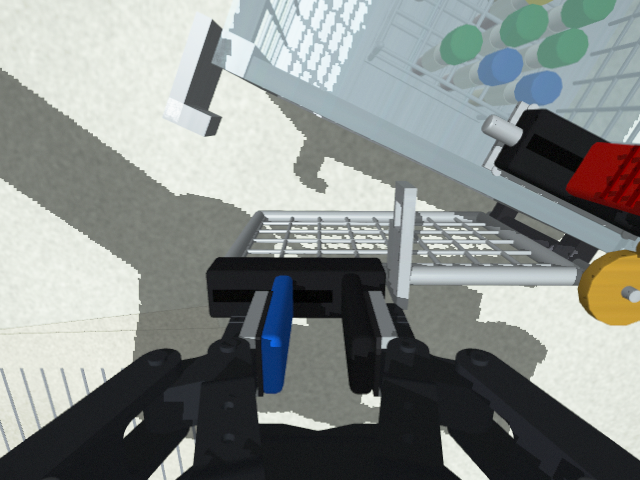

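Emit:
{"method": "step_arm", "body": {
  "targets": [
    [[0,0.2,7.6],-3],
    [[0,0.8,15.2],-6],
    [[0,1.8,22.7],-9],
    [[0,3.2,30.1],-12],
    [[0,7.1,44.8],-18],
    [[0,12.5,59],-24],
    [[0,19.4,72.5],-30],
    [[0,27.7,85.2],-36],
    [[0,37.2,97],-42],
    [[0,48,107.8],-48],
    [[0,53.7,112.7],-51],
    [[0,59.8,117.3],-54],
    [[0,59.8,117.3],-54],
    [[0,59.8,117.3],-54]
  ]
}}

```text
clock: 10.5
position: [0.5468, -0.0517, 0.1808]
ee_rot: [0.69, 0.149, 0.692, -0.153]
contact_force: [-7.9, 0.3, 6.6]
width: 0.0358
```

```bash
python3 arc.py; python3 ov.py s9 side; python3 ov.py c9 scene; python3 ov.py w9
```

```text
hinge rel tool [-17.  145.5   1.5]
10.5 [-6.6 -3.  -7.3] [-1.11  1.19  0.57] 0.03583585698592549 [-0.22  0.27  1.64 -0.    1.23 -1.36]
pos [ 0.5467 -0.0516  0.1807] yaw 65.34 toolx [-0.0038 -0.0038 -1.    ] -> shift mm [-110.   172.4  -48.3] turn 78.27
10.55 [-0.218  0.273  1.64  -0.005  1.232 -1.357] [-7.5  0.9  5.8] 0.035784416096067834
pos [ 0.5467 -0.0516  0.1807] yaw 65.34 toolx [-0.0037 -0.0038 -1.    ] -> shift mm [-110.   172.4  -48.2] turn 78.27
10.6 [-0.218  0.273  1.64  -0.005  1.232 -1.356] [-7.7  0.3  5.6] 0.03608320196206073
pos [ 0.5467 -0.0516  0.1807] yaw 65.34 toolx [-0.0037 -0.0038 -1.    ] -> shift mm [-110.1  172.4  -48.2] turn 78.27
10.65 [-0.218  0.273  1.64  -0.005  1.232 -1.357] [-7.2  0.3  6.3] 0.035578458788774955
```

View pics/s9raw.png

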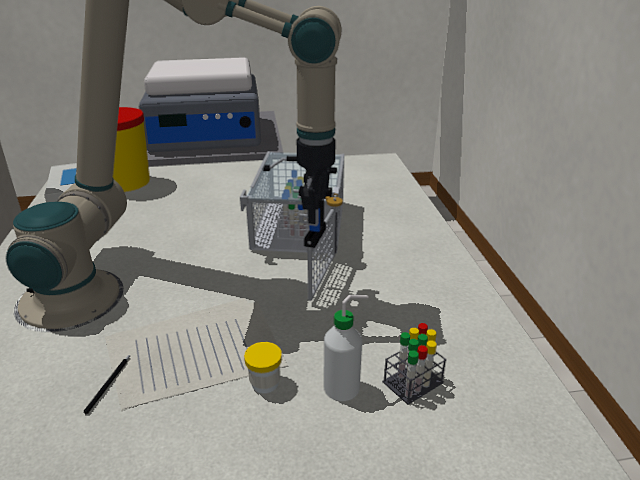

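View pics/c9raw.png

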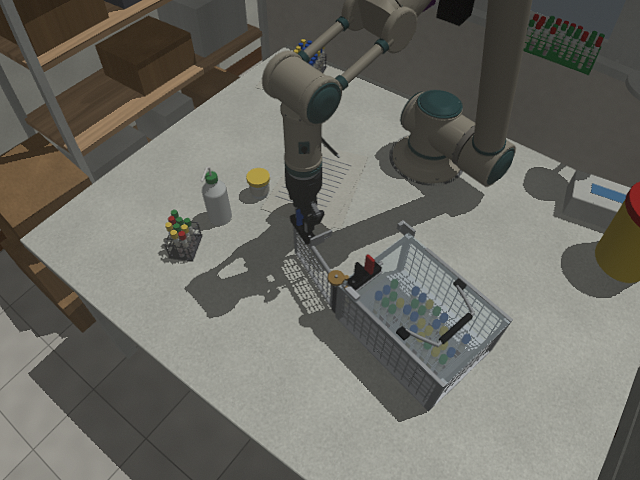

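View pics/w9raw.png

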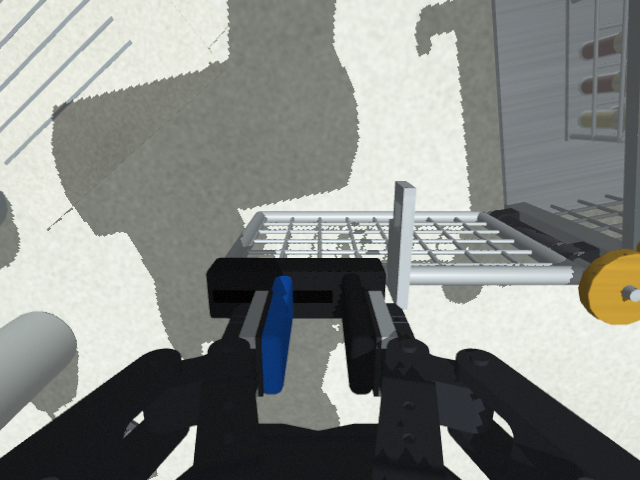

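```bash
python3 -c "
from rig import manip
print(manip.sign_off())"
```

```text
the job is handed in; nothing more can be done
None
```

I emptied the way for your colleague: the red catch is fully drawn, the gate is wide open, and the gripper is still holding it. The job was handed in at about 10.7 s of the 46 s allowed; sign-off reports no verdict.

- **Red catch:** I squeezed it to its stop, with the fingers reading 36 mm against the expected 38 mm. The wrist picture showed the pin clear of the eye plate, and it was still clear in the last close view, with the gate about 24° open.
- **Blue catch and gate:** I squeezed the blue catch only after that, and the bolt drew clear of the keeper. I then swung the gate along its hinge arc, past the detent, to about 78° (1.37 rad) against a stop at 1.5 rad.
- **Hold:** The grip on the blue tabs is set to 50 N. The last reading of outside force on the tool was about 10 N. The gripper lines up with the hinge to within about 1.5 mm.
- **Other objects:** The bottle, cup and both racks look unmoved in the final pictures. I compared them by eye, not by measurement.

The one disagreement was in the first fit of the carrier's position. The wrist camera put the blue tabs about 3 mm and the red tabs about 7 mm from where that fit had them, so I corrected for this before each grip.

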